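# Push the rinse nozzle home in its push-in fitting

### The job

Take the rinse nozzle (the copper tube with the thick brass head) out of the wooden stand and push its tube upright into the push-in fitting on the bench, through the grip and on against the sprung seat until you feel it stop solidly, so that it stays down when you let go. How deep the seat lies differs from fitting to fitting, so go by feel, and push gently: never press the seat harder than about 30 N. Leave the wooden fid, the jar, the tin and the spanner as they are.

Things in the scene. Friction and masses are not known exactly. Their poses are not given: they have to be found in the camera images.
- nozzle: Loose rinse nozzle, about 180 g: copper tube 16 mm in diameter, 100 mm long, its foot chamfered to 11 mm over the lowest 5 mm; on top a brass head 26 mm in diameter, 40 mm tall (27 mm over two thin rings); 140 mm in all. Starts upright in either hole of the stand. Origin: centre of the foot's underside; z points up along the tube.
- nozzle_grip (a point): Centre of the nozzle's brass head, on the axis, 120 mm above its foot and 20 mm below its top: the place to grip it.
- stand: Fixed wooden block 170 x 70 x 45 mm (x, y, z) with two upright holes on its long (x) axis, 50 mm either side of the middle, 18.5 mm in diameter, 30 mm deep; the head of the nozzle standing in one is centred about 135 mm above the bench. Origin: centre of the underside, on the bench. One hole holds the nozzle, the other the fid.
- fitting: Fixed push-in fitting: upright brass body 36 mm in diameter, grey collar 40 mm wide on top, on a steel plate 110 x 80 x 10 mm. Origin: centre of the plate's underside, on the bench; z up along the bore. Inside, the tube's foot meets a sprung seat 40 to 60 mm below the mouth (unknown, differs each time); it gives 6 mm, its spring growing from 3.5 to 8 N, then rests on a solid stop.
- mouth (a point): Centre of the fitting's mouth, level with the collar's top, 85 mm above the bench. The bore is 18 mm wide, under a cone-shaped lead-in 8 mm deep, 29 mm wide at the mouth. Four teeth 20 to 30 mm down let the tube pass with about 3 to 7 N of steady drag and then grip it one way: it cannot be pulled back, and the seat lifts it by no more than about 1 mm when it is let go.
- fid: Loose wooden fid (a pointed lead-working peg): 16 mm in diameter, 126 mm long, top tapering to a point, standing upright in the stand's other hole. Origin: centre of its foot. A bystander.
- jar: Loose amber glass jar with a green cap, 60 mm in diameter, 70 mm tall. Origin: centre of its underside. A bystander.
- tin: Loose aluminium tin, 68 mm in diameter, 55 mm tall. Origin: centre of its underside. A bystander.
- spanner: Loose steel spanner 160 mm long lying on the bench. Origin: its underside, near the middle. A bystander.

How it is judged:
On the way, in this order (a step that is already met when the one before it is completed fails the run):
1. the nozzle is lifted out of the stand (height (world z) of nozzle above 0.055 m), for 0.1 s.
2. the tube's foot is in the fitting, past the gripping teeth (z of nozzle in the frame of mouth below -0.032 m and horizontal distance between nozzle and mouth below 0.005 m), for 0.05 s.
3. the seat is pressed home, to within 1 mm of its solid stop (distance between seat and solid_stop below 0.004 m), for 0.2 s.
At the end, for the whole second after the job is handed in: The nozzle stands in the fitting, let go and at rest, upright within 7 degrees, its foot within 5 mm of the bore's axis, holding the seat pressed to within 2 mm of its solid stop (their centres are 3 mm apart when it is fully home, 9 mm when free) (distance between seat and solid_stop below 0.005 m and horizontal distance between nozzle and mouth below 0.005 m and angle between nozzle's own z axis and vertical below 0.12 rad and linear speed of nozzle below 0.02 m/s and angular speed of nozzle below 0.2 rad/s); the robot touches nothing.
It fails at once if the seat was pressed with more than 32 N (contact force between nozzle and seat above 32 N).
It fails at once if the nozzle was rammed against the fitting (contact force between nozzle and fitting above 90 N).
It fails at once if the robot pressed on the fitting itself (contact force between any of the fingers, the arm and fitting above 10 N).
It fails at once if the fid was taken out or knocked about (distance of fid from where it was at the start of the episode above 0.012 m or angle between fid's own z axis and vertical above 0.25 rad).
It fails at once if jar, tin or spanner disturbed (distance of any of jar, tin, spanner from where it was at the start of the episode above 0.02 m).
It also fails if it takes over 64 s, if anything falls off the work surface, if the arm or the gripper's body presses on something with over 40 N, if the wrist force passes 120 N, or if a joint passes its speed limit or range.

### The arm

A 6-joint arm with a two-finger parallel gripper is mounted at the origin on the work surface. World frame = base frame: x ahead of the robot, y to its left, z up, the work surface at z = 0. Lengths are in m, angles in rad, forces in N, time in s.
With the tool pointing down it reaches from about 0.225 to 0.875 m from the base axis. Payload 3.4 kg.
Tool frame: the origin (TCP) lies between the finger pads; the fingertips stand 8 mm ahead of it and the grasp point (between the pads) lies 11 mm behind it; z points along the fingers, y is the line along which they close (so a half turn about z gives the same grasp; the last joint's range is limited). The gripper opens to 85 mm and grips with 20 to 120 N. Pads are 22 mm wide; open, the fingers measure 114 mm over their backs; the gripper's body (76 mm by 85 mm) begins 54 mm behind the grasp point. The pads swing forward as they close: fully open they stand 13 mm farther back than shut.
Start: joints at [1.081, 0.276, 1.505, -0, 1.361, -0.121], TCP at [0.207, 0.536, 0.239] pointing down, gripper open.
Joint ranges: [-2.89, 2.89], [-0.75, 2.08], [0.22, 2.7], [-1.18, 4.32], [0.11, 2.71], [-2.7, 2.7]. Speed limits (rad/s): [2.57, 2.57, 3.14, 3.14, 3.14, 3.14].

### API

Orientations are given as a unit quaternion [w, x, y, z].
In Python, from rig import manip, optics, finder gives the robot as it stands.
- The arm moves only by the tool servo_tool, never from a script. Its argument "increments" is a list of rows, each a list of 7 numbers: the shift along the tool's x, y, z in cm, then the turn, a rotation vector about the tool's x, y, z in degrees, then the closure, from -1 (fully open) to 1 (shut). In form: [[x, y, z, rx, ry, rz, gripper], ...]. A call has exactly 5 rows; each row shifts and turns the commanded pose from where the row before left it, along the tool's axes as they then stand; what a row does not reach is not made up. A row lasts 1/10 s, in which the tool goes at most 50 mm and 8.59 degrees, less where a joint would pass 70% of its speed; a pose out of reach is approached as far as the arm can. A call is refused whole if a number of a shift passes 5 or a number of a turn 8.59, either way. A call with a gripper value outside its range is refused whole. The fingers move at their own pace and stop on an object; "squeeze" is the grip in N (left out, the last holds). Time passes only in rows, so rows that do not move let the fingers close, or fill a call up. It gives the time, the measured TCP pose, the force, the opening and the grip force at its end, in the units of the state.
- manip.get_state(): the state, without advancing time (a new reading comes with each control period).
- optics.get_image(name): name is "side" or "top" or "wrist"; returns the picture (384x512x3 uint8, red, green, blue); there is no depth.
- optics.get_calibration(name): a dict with "fov_y" (degrees; the focal length in pixels is half the picture's height over the tangent of half this angle, whatever the lens; pixels are square), "cx", "cy" (the principal point, pixels), "dist_coeffs" ([k1, k2, p1, p2, k3] as OpenCV has them; the pictures are not rectified), "world_to_cam" (4x4, takes a point from world to camera coordinates). Camera axes: x right, y down, z forward; pixel columns grow to the right and rows downward; lengths in m; the calibration is good to about 2 mm. A picture is of the moment at which its call begins: read the wrist's pose just before it. get_calibration takes no time and is no camera call; for the wrist camera it gives the pose at the moment of the call.
- manip.sign_off(): hands the job in; it is judged then, once.
Trained networks look in the newest picture that a camera, given by its name, has taken for a name from the list of things; names that differ only in an ending like _2 or _b are one class to them, and where a whole thing is asked for, a point or a joint stands for the part that bears it (a point fixed in the world has none). Each returns a list of dicts, best first, with "p" (0 to 1); they miss things now and then, are a little off and sometimes report something else, mostly with a low value. They report only what shows in the picture. A call takes as long as a camera call.
- finder.silhouettes(label, camera): "region" (384x512 bool, what is visible of it) and "box" ([centre column, centre row, width, height] in pixels, round what is visible of it).
- finder.tip_of(label, camera): "at" ([column, row] in pixels: a listed point, or the origin of a listed thing).
The state is a dict: "clock": time; "qpos": joint angles; "qd": joint speeds; "effort": joint torques, N m; "position": TCP position; "ee_rot": TCP orientation; "contact_force": force on the tool from outside, world axes, zero at the start; "moment": the same for the moment, N m; "width": finger opening in m; "gripper_force": force on a finger pad.
Only numpy, scipy, OpenCV 4.12 (cv2) and the standard library are available. Lean on these libraries where they do the work, as an engineer would, in place of code of your own. Each camera call takes 0.05 s, during which the arm holds its last target. There are 200 camera calls.

## Working session

There is one attempt and no reset: what is moved stays moved. The work goes in short steps, Python scripts to look and compute and a tool call to move; the robot and the scene stay as the last step left them, time stands still between calls to the robot, and variables do not carry over. Pictures are saved under pics/ and viewed, at most 10 in all, crops included, and the job is handed in when it is done.

Besides the shell and the picture viewer there is one more tool, called after "Request:" as a command line: name --pt "numbers of a row" for each row, then --argument value for the rest. servo_tool: Moves the arm, as the interface text tells. Its arguments: {"type":"object","properties":{"increments":{"type":"array","items":{"type":"array","items":{"type":"number"}}},"squeeze":{"type":"number"}},"required":["increments"]}

```bash
mkdir -p pics
cat > h.py <<'E'
from rig import manip, optics, finder
import numpy as np, cv2
def ray(cam,uv,cal=None):
    c=cal or optics.get_calibration(cam); f=192/np.tan(np.radians(c["fov_y"])/2)
    K=np.array([[f,0,c["cx"]],[0,f,c["cy"]],[0,0,1.]])
    p=cv2.undistortPoints(np.array([[uv]],float),K,np.array(c["dist_coeffs"],float))[0,0]
    T=np.array(c["world_to_cam"]);R=T[:3,:3];o=-R.T@T[:3,3];d=R.T@np.r_[p,1];return o,d/np.linalg.norm(d)
def tri(rs):
    A=np.zeros((3,3));b=np.zeros(3)
    for o,d in rs:
        P=np.eye(3)-np.outer(d,d);A+=P;b+=P@o
    x=np.linalg.solve(A,b);return x,[np.linalg.norm((np.eye(3)-np.outer(d,d))@(x-o))*1000 for o,d in rs]
def atz(r,z): o,d=r;return o+d*(z-o[2])/d[2]
E
python3 - <<'E'
from h import *
np.set_printoptions(precision=4,suppress=True)
s=manip.get_state();print(s)
ims=[]
for c in("side","top","wrist"):
    im=optics.get_image(c);cv2.imwrite(f"pics/{c}0.png",im[...,::-1]);ims.append(im)
Z={"nozzle_grip":.135,"mouth":.085,"stand":0,"fid":.015,"jar":0,"tin":0,"spanner":0,"nozzle":.015,"fitting":0}
for l in Z:
    rs=[]
    for c in("side","top"):
        r=finder.tip_of(l,c)
        if r:
            q=ray(c,r[0]["at"]);rs.append(q);print(l,c,round(r[0]["p"],2),np.array(r[0]["at"]),atz(q,Z[l]))
    if len(rs)==2:print("   ",*tri(rs))
m=np.vstack([np.hstack(ims[:2])]);cv2.imwrite("pics/m.png",cv2.resize(m[...,::-1],(800,300)))
E
```

```text
{'clock': 0.0, 'qpos': array([ 1.081 ,  0.2766,  1.5061, -0.    ,  1.3607, -0.121 ]), 'qd': array([-0.0004,  0.0009,  0.001 ,  0.0008,  0.    , -0.0009]), 'effort': array([ -0.0005, -41.6774, -24.58  ,  -0.0002,   0.011 ,  -0.    ]), 'position': array([0.207 , 0.5359, 0.2384]), 'ee_rot': array([-0.0003,  0.1833,  0.983 , -0.0009]), 'contact_force': array([ 1.5055, -0.3279,  0.0545]), 'moment': array([-0.0108, -0.0458,  0.0433]), 'gripper_force': 0.0, 'width': 0.08565123970799858}
nozzle_grip side 0.88 [226.5 238.4] [0.6167 0.1479 0.135 ]
nozzle_grip top 0.56 [335.5 152.5] [ 0.7198 -0.1574  0.135 ]
    [ 0.8555 -0.2348 -0.3767] [np.float64(38.362405623849604), np.float64(38.362405623849426)]
mouth side 0.57 [329.8 182.7] [ 0.5405 -0.1305  0.085 ]
mouth top 0.84 [323.2 241.4] [ 0.5371 -0.1424  0.085 ]
    [ 0.5406 -0.1427  0.0753] [np.float64(3.7201043197079326), np.float64(3.720104319707981)]
stand side 0.7 [251.9 304.8] [0.5574 0.1648 0.    ]
stand top 0.73 [184.2 228.6] [0.5586 0.1638 0.    ]
    [ 0.5584  0.1639 -0.002 ] [np.float64(0.3187445260659493), np.float64(0.318744526065956
[... 501 characters left out ...]
 0.7569  0.0262 -0.003 ] [np.float64(3.0546305400070555), np.float64(3.0546305400068476)]
spanner side 0.85 [158.9 279.4] [0.744  0.2075 0.    ]
spanner top 0.82 [169.3 147.3] [0.747  0.2067 0.    ]
    [ 0.7467  0.2065 -0.0027] [np.float64(1.0419113871558585), np.float64(1.0419113871556849)]
nozzle side 0.85 [230.5 282.2] [0.613  0.1511 0.015 ]
nozzle top 0.68 [188.9 205.5] [0.6109 0.1534 0.015 ]
    [0.6109 0.1532 0.0188] [np.float64(0.4057311254664919), np.float64(0.405731125466473)]
fitting side 0.95 [329.  209.5] [ 0.536  -0.1384  0.    ]
fitting top 0.85 [315.6 239.7] [ 0.5416 -0.1389  0.    ]
    [ 0.5393 -0.1402 -0.0028] [np.float64(2.545530263670053), np.float64(2.5455302636702206)]
```

View pics/m.png

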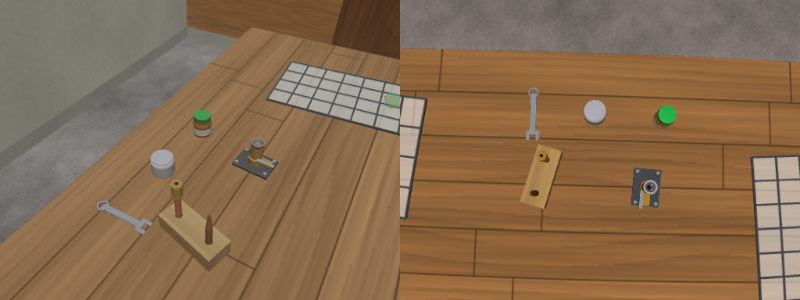

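Side view (shown at 0.78×): nozzle at about (176,190) at the far hole of the stand, fid at (209,225), fitting at (257,150), and its mouth clear. Top view: the nozzle is at about (543,155), so the network's top `nozzle_grip` hit was really the jar. I'll use about (0.612, 0.150) and move over it.

Request:
servo_tool --pt "0 0 0 0 0 -5 -1" --pt "-3.5 -1.8 0 0 0 0 -1" --pt "-3.5 -1.8 0 0 0 0 -1" --pt "-3.5 -1.8 0 0 0 0 -1" --pt "-3.5 -1.8 0 0 0 0 -1" --squeeze 50

```text
clock: 1.55
position: [0.3226, 0.4273, 0.2394]
ee_rot: [0.0, 0.14, 0.99, 0.0]
contact_force: [0.4, 0.6, -0.2]
width: 0.0855
gripper_force: 0.0
```

Request:
servo_tool --pt "-3.5 -1.8 0 0 0 0 -1" --pt "-3.5 -1.8 0 0 0 0 -1" --pt "-3.5 -1.8 0 0 0 0 -1" --pt "-3.5 -1.8 0 0 0 0 -1" --pt "-3.5 -1.8 0 0 0 0 -1"

```text
clock: 2.05
position: [0.4659, 0.292, 0.2395]
ee_rot: [0.0, 0.14, 0.99, 0.0]
contact_force: [0.5, 0.5, -0.3]
width: 0.0855
gripper_force: 0.0
```

Request:
servo_tool --pt "-3.5 -1.8 0 0 0 0 -1" --pt "-3.5 -1.8 0 0 0 0 -1" --pt "-3.5 -1.8 0 0 0 0 -1" --pt "-3.5 -1.8 0 0 0 0 -1" --pt "-0.5 -0.3 0 0 0 0 -1"

```text
clock: 2.55
position: [0.5867, 0.1776, 0.2388]
ee_rot: [0.001, 0.142, 0.99, -0.001]
contact_force: [-0.7, 0.4, -0.0]
width: 0.0858
gripper_force: 0.0
```

Request:
servo_tool --pt "0 0 0 0 0 0 -1" --pt "0 0 0 0 0 0 -1" --pt "0 0 0 0 0 0 -1" --pt "0 0 0 0 0 0 -1" --pt "0 0 0 0 0 0 -1"

```text
clock: 3.05
position: [0.5827, 0.1817, 0.2396]
ee_rot: [0.0, 0.14, 0.99, 0.0]
contact_force: [0.3, 1.0, -0.5]
width: 0.0852
gripper_force: 0.0
```

```bash
cat >> h.py <<'E'
from scipy.spatial.transform import Rotation as Ro
np.set_printoptions(precision=4,suppress=True)
def Rt(s): return Ro.from_quat(s["ee_rot"],scalar_first=True).as_matrix()
E
python3 - <<'E'
from h import *
s=manip.get_state();R=Rt(s);print(s["position"],R)
w=optics.get_image("wrist");cal=optics.get_calibration("wrist")
T=np.array(cal["world_to_cam"]);print("cam",-T[:3,:3].T@T[:3,3],T[2,:3])
for l,z in(("nozzle_grip",.135),("nozzle",.015),("stand",0),("fid",.015)):
    for r in finder.tip_of(l,"wrist")[:2]:
        p=atz(ray("wrist",r["at"],cal),z);print(l,r["p"],r["at"],p,"tool cm",R.T@(p-s["position"])*100)
sd=optics.get_image("side")
cv2.imwrite("pics/w1.png",cv2.resize(np.hstack([w,sd])[...,::-1],(800,300)))
E
```

```text
[0.5827 0.1817 0.2396] [[-0.961   0.2766  0.0003]
 [ 0.2766  0.961   0.0003]
 [-0.0002  0.0003 -1.    ]]
cam [0.5152 0.2007 0.3742] [ 0.2702 -0.0765 -0.9598]
nozzle_grip 0.69 [234.4, 233.8] [0.6127 0.1566 0.135 ] tool cm [-3.5685 -1.5915 10.4609]
nozzle 0.76 [238.4, 194.5] [0.6139 0.154  0.015 ] tool cm [-3.7545 -1.8052 22.4609]
stand 0.8 [239.1, 152.7] [0.5679 0.1681 0.    ] tool cm [ 1.0536 -1.7253 23.9599]
fid 0.64 [233.6, 106.3] [0.5147 0.1785 0.015 ] tool cm [ 6.451  -2.2008 22.4586]
```

View pics/w1.png

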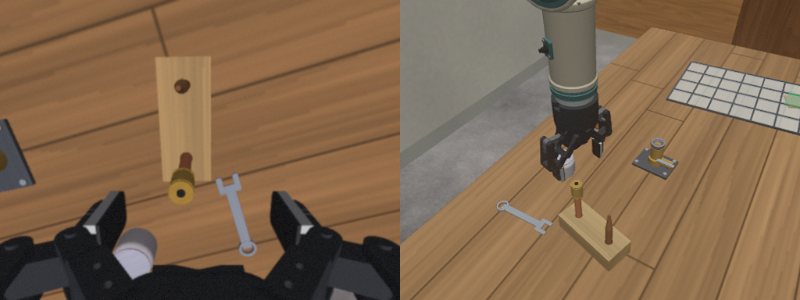

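The wrist view puts the nozzle head at full-resolution pixel (234,234). The side view agrees, with the gripper about 4 cm short of the head. I'll shift over it and look again from just above.

Request:
servo_tool --pt "-1.8 -0.8 0 0 0 0 -1" --pt "-1.8 -0.8 1 0 0 0 -1" --pt "0 0 2 0 0 0 -1" --pt "0 0 1.5 0 0 0 -1" --pt "0 0 0 0 0 0 -1"

```text
clock: 3.85
position: [0.6131, 0.1537, 0.1908]
ee_rot: [-0.003, 0.141, 0.99, -0.001]
contact_force: [-1.0, -0.1, -0.4]
width: 0.0858
gripper_force: 0.0
```

Request:
servo_tool --pt "0 0 0 0 0 0 -1" --pt "0 0 0 0 0 0 -1" --pt "0 0 0 0 0 0 -1" --pt "0 0 0 0 0 0 -1" --pt "0 0 0 0 0 0 -1"

```text
clock: 4.35
position: [0.6136, 0.1557, 0.1949]
ee_rot: [0.0, 0.14, 0.99, 0.0]
contact_force: [-0.0, 0.2, 0.2]
width: 0.0852
gripper_force: 0.0
```

Run:
```python
from h import *
s=manip.get_state();R=Rt(s);print(s["position"])
w=optics.get_image("wrist");cal=optics.get_calibration("wrist")
for l,z in(("nozzle_grip",.135),("nozzle",.015),("stand",0),("fid",.015)):
    for r in finder.tip_of(l,"wrist")[:2]:
        p=atz(ray("wrist",r["at"],cal),z);print(l,r["p"],r["at"],p,"tool cm",R.T@(p-s["position"])*100)
r=finder.silhouettes("nozzle","wrist")
for q in r[:2]: print(q["p"],q["box"]); 
sd=optics.get_image("side")
r=finder.tip_of("nozzle_grip","side");print("side",r[0]["p"],atz(ray("side",r[0]["at"]),.135))
cv2.imwrite("pics/w2.png",cv2.resize(np.hstack([w,sd])[...,::-1],(800,300)))
```

```text
[0.6136 0.1557 0.1949]
nozzle 0.9 [254.2, 173.1] [0.6148 0.1562 0.015 ] tool cm [-0.0821  0.0817 17.9894]
stand 0.59 [250.8, 122.8] [0.5661 0.1667 0.    ] tool cm [ 4.8882 -0.271  19.4847]
fid 0.78 [248.4, 69.1] [0.5174 0.1786 0.015 ] tool cm [ 9.8958 -0.4762 17.9799]
fid 0.22 [252.5, 125.1] [0.5678 0.168  0.015 ] tool cm [ 4.7643 -0.0927 17.9849]
0.65 [254.9, 206.1, 43.9, 72.5]
side 0.7 [0.618  0.1492 0.135 ]
```

View pics/w2.png

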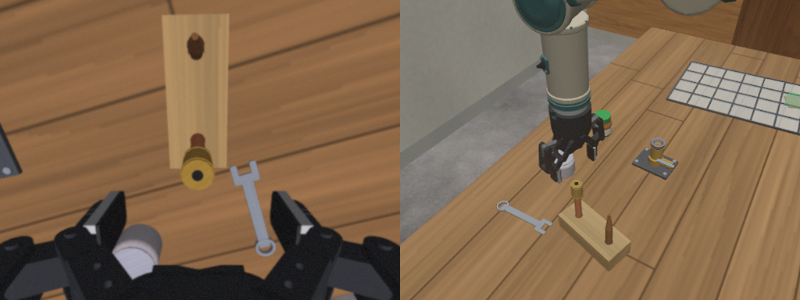

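Wrist view: the head's top is centred at full-res (252,225). The side view shows the gripper just above and to the right of the head. I'll turn that pixel into a position.

Run:
```python
from h import *
s=manip.get_state();R=Rt(s)
cal=optics.get_calibration("wrist")
rs=[ray("wrist",(252.3,225.3),cal)]
p=atz(rs[0],.155);print(p,R.T@(p-s["position"])*100)
im=cv2.imread("pics/side0.png")
# head top in side view: hue of brass near (226,232)
o=ray("side",(226.5,238.4));print(tri([ray("wrist",(252.3,225.3),cal),ray("side",(226,231.5))]))
```

```text
[0.6144 0.1545 0.155 ] [-0.1145 -0.0774  3.9353]
(array([0.6111, 0.1554, 0.1629]), [np.float64(0.10060990784373817), np.float64(0.10060990784419449)])
```

Request:
servo_tool --pt "0 0 1.5 0 0 0 -1" --pt "0 0 1.5 0 0 0 -1" --pt "0 0 1.5 0 0 0 -1" --pt "0 0 1.5 0 0 0 -1" --pt "0 0 1.1 0 0 0 -1"

```text
clock: 5.25
position: [0.6131, 0.1555, 0.1222]
ee_rot: [-0.001, 0.14, 0.99, -0.0]
contact_force: [-0.6, 0.4, -0.3]
width: 0.0856
gripper_force: 0.0
```

Request:
servo_tool --pt "0 0 0 0 0 0 -1" --pt "0 0 0 0 0 0 -1" --pt "0 0 0 0 0 0 0" --pt "0 0 0 0 0 0 0.5" --pt "0 0 0 0 0 0 1"

```text
clock: 5.75
position: [0.6138, 0.1556, 0.124]
ee_rot: [0.001, 0.14, 0.99, 0.0]
contact_force: [0.2, -0.4, 0.3]
width: 0.0435
gripper_force: 0.0
```

Request:
servo_tool --pt "0 0 0 0 0 0 1" --pt "0 0 0 0 0 0 1" --pt "0 0 0 0 0 0 1" --pt "0 0 0 0 0 0 1" --pt "0 0 0 0 0 0 1"

```text
clock: 6.25
position: [0.6137, 0.1554, 0.1238]
ee_rot: [0.0, 0.14, 0.99, 0.0]
contact_force: [-0.8, -0.8, 4.7]
width: 0.0246
gripper_force: 48.9
```

Request:
servo_tool --pt "0 0 -0.5 0 0 0 1" --pt "0 0 -1 0 0 0 1" --pt "0 0 -1 0 0 0 1" --pt "0 0 -1 0 0 0 1" --pt "0 0 -1 0 0 0 1"

```text
clock: 6.75
position: [0.6136, 0.1556, 0.1694]
ee_rot: [0.0, 0.14, 0.99, 0.0]
contact_force: [-0.0, 0.1, -2.0]
width: 0.0251
gripper_force: 49.2
```

Request:
servo_tool --pt "0 0 -1.5 0 0 0 1" --pt "0 0 -2 0 0 0 1" --pt "0 0 -2 0 0 0 1" --pt "0 0 -1.5 0 0 0 1" --pt "0 0 0 0 0 0 1"

```text
clock: 7.25
position: [0.6149, 0.1558, 0.2417]
ee_rot: [0.003, 0.14, 0.99, 0.001]
contact_force: [1.2, 0.0, -2.3]
width: 0.0246
gripper_force: 49.3
```

Run:
```python
from h import *
s=manip.get_state();R=Rt(s);print(s["position"],s["contact_force"],s["width"])
w=optics.get_image("wrist");cal=optics.get_calibration("wrist");t=optics.get_image("top");sd=optics.get_image("side")
r=finder.tip_of("nozzle","wrist");print("w",r[:1]); 
rs=[]
if r: rs.append(ray("wrist",r[0]["at"],cal))
for c in("side","top"):
    for l in("nozzle","nozzle_grip","mouth"):
        r=finder.tip_of(l,c)
        for q in r[:2]: print(l,c,q["p"],q["at"],atz(ray(c,q["at"]),.085 if l=="mouth" else .13 if l=="nozzle" else .25))
cv2.imwrite("pics/w3.png",cv2.resize(np.hstack([w,sd])[...,::-1],(800,300)))
cv2.imwrite("pics/f3.png",np.hstack([cv2.resize(sd[130:230,270:390],(400,333)),cv2.resize(t[190:290,260:380],(400,333))])[...,::-1])
```

```text
[0.6149 0.1558 0.2417] [ 1.244   0.0163 -2.299 ] 0.024640556774948995
w [{'at': [253.7, 192.9], 'p': 0.75}]
nozzle side 0.69 [227.0, 243.8] [0.6118 0.1542 0.13  ]
nozzle side 0.67 [331.6, 181.9] [ 0.5218 -0.085   0.13  ]
nozzle_grip side 0.91 [222.7, 191.8] [0.6131 0.1531 0.25  ]
nozzle top 0.71 [249.7, 147.4] [0.7257 0.0199 0.13  ]
mouth top 0.8 [323.5, 240.3] [ 0.5394 -0.143   0.085 ]
mouth top 0.59 [337.3, 152.2] [ 0.7306 -0.1709  0.085 ]
```

View pics/w3.png

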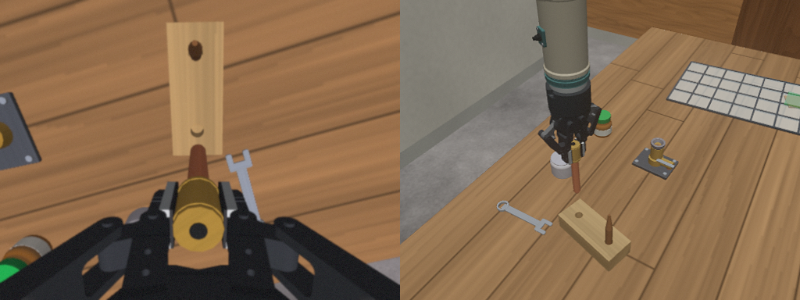

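View pics/f3.png

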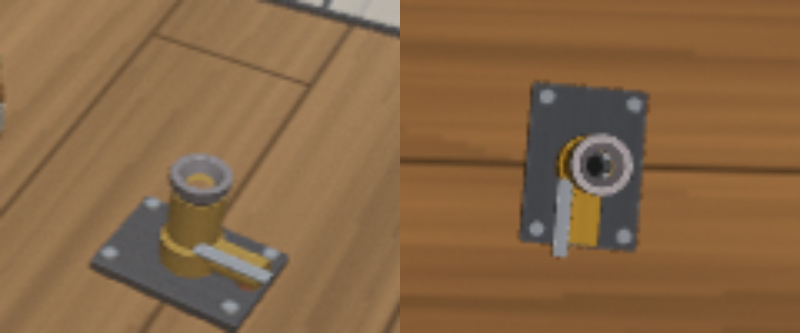

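Nozzle is held upright: wrist view shows the head at full-res (253,295), side view shows the foot at (225,245), and the stand's hole is empty. In the crops, the collar centre is at side (330.3,183.2) and top (320.8,239.2).

Run:
```python
from h import *
s=manip.get_state();R=Rt(s)
a=ray("side",(330.3,183.2));b=ray("top",(320.8,239.2))
print(atz(a,.085),atz(b,.085),tri([a,b]))
m=(atz(a,.085)+atz(b,.085))/2
print(R.T@(m-s["position"])*100,s["position"])
```

```text
[ 0.5389 -0.1295  0.085 ] [ 0.5416 -0.1372  0.085 ] (array([ 0.5418, -0.1385,  0.0769]), [np.float64(0.08562440774615973), np.float64(0.08562440774616406)])
[ -1.0207 -29.772   15.2842] [0.6133 0.1555 0.2378]
```

Request:
servo_tool --pt "-0.4 -2 0 0 0 0 1" --pt "-0.6 -3 0 0 0 0 1" --pt "-0.8 -4 0 0 0 0 1" --pt "-0.8 -4 0 0 0 0 1" --pt "-0.8 -4 0 0 0 0 1"

```text
clock: 8.25
position: [0.5987, -0.0185, 0.2382]
ee_rot: [0.0, 0.14, 0.99, 0.0]
contact_force: [1.1, -0.4, -3.3]
width: 0.0248
gripper_force: 49.4
```

Request:
servo_tool --pt "-0.8 -4 0 0 0 0 1" --pt "-0.8 -4 0 0 0 0 1" --pt "-0.6 -3 0 0 0 0 1" --pt "-0.6 -2 0 0 0 0 1" --pt "0 -0.2 0 0 0 0 1"

```text
clock: 8.75
position: [0.5891, -0.1549, 0.238]
ee_rot: [0.0, 0.142, 0.99, -0.001]
contact_force: [0.7, 0.5, -1.7]
width: 0.0253
gripper_force: 49.5
```

Request:
servo_tool --pt "0 0 0 0 0 0 1" --pt "0 0 0 0 0 0 1" --pt "0 0 0 0 0 0 1" --pt "0 0 0 0 0 0 1" --pt "0 0 0 0 0 0 1"

```text
clock: 9.25
position: [0.5892, -0.151, 0.2384]
ee_rot: [0.0, 0.14, 0.99, 0.0]
contact_force: [0.1, 1.1, -2.6]
width: 0.0249
gripper_force: 49.5
```

Run:
```python
from h import *
s=manip.get_state();R=Rt(s);print(s["position"],s["contact_force"],s["width"],R[2])
w=optics.get_image("wrist");cal=optics.get_calibration("wrist");sd=optics.get_image("side")
for l,z in(("mouth",.085),("fitting",0),("nozzle",s["position"][2]-.109)):
  for q in finder.tip_of(l,"wrist")[:2]:
    p=atz(ray("wrist",q["at"],cal),z);print(l,q["p"],q["at"],p,R.T@(p-s["position"])*100)
T=np.array(cal["world_to_cam"]);np.savez("c4.npz",T=T)
cv2.imwrite("pics/w4.png",np.hstack([cv2.resize(w[30:285,150:405],(450,450)),cv2.resize(sd[90:230,260:369],(350,450))])[...,::-1])
```

```text
[ 0.5892 -0.151   0.2384] [ 0.0736  1.0682 -2.5917] 0.02489723852670624 [-0.0001  0.0002 -1.    ]
mouth 0.89 [255.0, 128.0] [ 0.5446 -0.1368  0.085 ] [ 4.6849  0.1274 15.3373]
fitting 0.92 [255.8, 119.7] [ 0.5425 -0.1347  0.    ] [ 4.9438  0.2699 23.8373]
nozzle 0.75 [253.3, 189.3] [ 0.5876 -0.1508  0.1294] [ 0.1614 -0.0284 10.9   ]
```

View pics/w4.png

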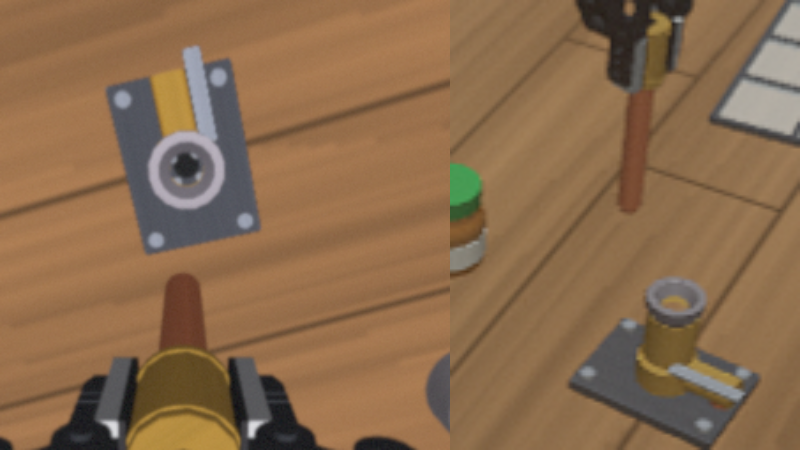

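The wrist crop shows the mouth's ellipse centre at full-res (255.4,126.3), four teeth visible inside, and the foot tip at about (253,187). The side crop shows the tube upright. The mouth is +4.7 cm in x and +0.15 cm in y from the TCP.

Request:
servo_tool --pt "1 0 0 0 0 0 1" --pt "1.5 0.1 0 0 0 0 1" --pt "1.5 0 0 0 0 0 1" --pt "0.7 0.05 0 0 0 0 1" --pt "0 0 1 0 0 0 1"

```text
clock: 10.0
position: [0.5443, -0.1373, 0.2297]
ee_rot: [0.002, 0.14, 0.99, -0.0]
contact_force: [0.8, -0.6, -2.0]
width: 0.0249
gripper_force: 49.5
```

Request:
servo_tool --pt "0 0 1 0 0 0 1" --pt "0 0 0.9 0 0 0 1" --pt "0 0 0 0 0 0 1" --pt "0 0 0 0 0 0 1" --pt "0 0 0 0 0 0 1"

```text
clock: 10.5
position: [0.5449, -0.1375, 0.2094]
ee_rot: [0.0, 0.14, 0.99, -0.0]
contact_force: [-0.1, -0.3, -1.9]
width: 0.0248
gripper_force: 49.5
```

Run:
```python
from h import *
s=manip.get_state();R=Rt(s);print(s["position"],s["contact_force"],s["moment"],s["width"],R[2])
w=optics.get_image("wrist");cal=optics.get_calibration("wrist");sd=optics.get_image("side")
for l,z in(("mouth",.085),("fitting",0),("nozzle",s["position"][2]-.109)):
  for q in finder.tip_of(l,"wrist")[:1]:
    p=atz(ray("wrist",q["at"],cal),z);print(l,q["p"],q["at"],p,R.T@(p-s["position"])*100)
cv2.imwrite("pics/w5.png",np.hstack([cv2.resize(w[80:260,165:345],(450,450)),cv2.resize(sd[90:230,260:369],(350,450))])[...,::-1])
```

```text
[ 0.5449 -0.1375  0.2094] [-0.1191 -0.2958 -1.8912] [-0.0546 -0.0206  0.0161] 0.02476514543330891 [-0.0005  0.0001 -1.    ]
mouth 0.67 [254.1, 183.2] [ 0.5425 -0.1362  0.085 ] [ 0.2693  0.0583 12.4351]
fitting 0.9 [254.0, 163.9] [ 0.5425 -0.136   0.    ] [ 0.2845  0.0732 20.9351]
nozzle 0.71 [255.2, 193.1] [ 0.5469 -0.1366  0.1004] [-0.164   0.1438 10.9001]
```

View pics/w5.png

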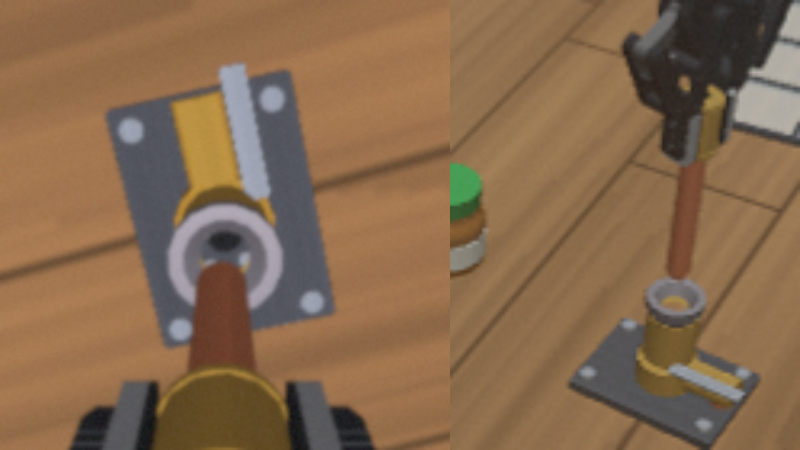

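The wrist crop shows the tube foot inside the collar outline, but 3–4 mm back in tool x from the mouth centre (255,183). The side crop shows the foot just above the mouth and nearly centred. Small correction, then down into the lead-in.

Request:
servo_tool --pt "0.25 0.1 0.5 0 0 0 1" --pt "0 0 0.5 0 0 0 1" --pt "0 0 0.5 0 0 0 1" --pt "0 0 0.3 0 0 0 1" --pt "0 0 0.2 0 0 0 1"

```text
clock: 11.25
position: [0.5421, -0.1356, 0.1887]
ee_rot: [-0.0, 0.14, 0.99, 0.0]
contact_force: [1.2, -0.1, -2.3]
width: 0.025
gripper_force: 49.5
```

Request:
servo_tool --pt "0 0 0.1 0 0 0 1" --pt "0 0 0.1 0 0 0 1" --pt "0 0 0.1 0 0 0 1" --pt "0 0 0 0 0 0 1" --pt "0 0 0 0 0 0 1"

```text
clock: 11.75
position: [0.5424, -0.1357, 0.1864]
ee_rot: [0.0, 0.14, 0.99, 0.0]
contact_force: [-0.3, 0.2, -3.0]
width: 0.0249
gripper_force: 49.5
```

Run:
```python
from h import *
s=manip.get_state();R=Rt(s);print(s["position"],s["contact_force"],R.T@s["contact_force"],s["moment"],s["width"])
w=optics.get_image("wrist");sd=optics.get_image("side")
cv2.imwrite("pics/w6.png",np.hstack([cv2.resize(w[80:260,165:345],(450,450)),cv2.resize(sd[90:230,260:369],(350,450))])[...,::-1])
```

```text
[ 0.5424 -0.1357  0.1864] [-0.2583  0.2356 -2.9942] [0.3144 0.1543 2.9942] [ 0.0203 -0.0651 -0.0038] 0.024922677449121824
```

View pics/w6.png

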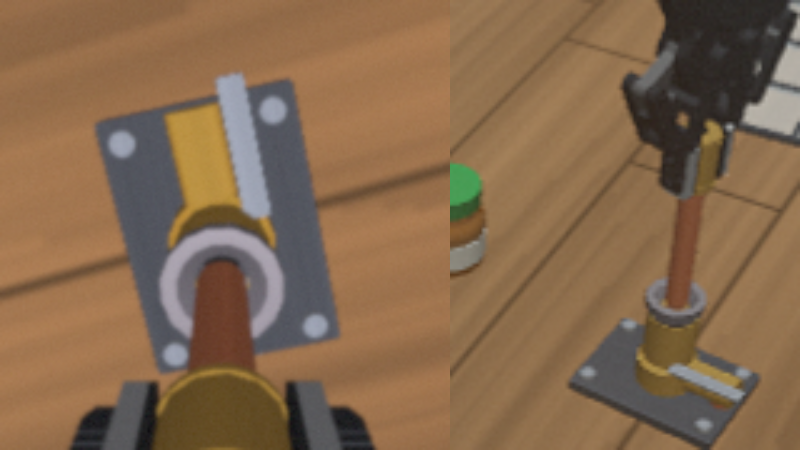

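Foot is inside the lead-in with no contact force. Wrist crop: tube column 220 against collar centre 222. Side crop: tube 680 against collar 676. So a small shift in +y, then slowly down by feel.

Request:
servo_tool --pt "0 0.1 0.1 0 0 0 1" --pt "0 0 0.1 0 0 0 1" --pt "0 0 0.1 0 0 0 1" --pt "0 0 0.1 0 0 0 1" --pt "0 0 0 0 0 0 1"

```text
clock: 12.35
position: [0.5424, -0.1347, 0.182]
ee_rot: [-0.0, 0.14, 0.99, 0.0]
contact_force: [-0.1, 0.0, -2.5]
width: 0.025
gripper_force: 49.5
```

```bash
cat > f.py <<'E'
from h import *
s=manip.get_state();R=Rt(s);print(s["position"],"tool F",R.T@s["contact_force"],"M",R.T@s["moment"],s["width"],R[2])
E
python3 f.py
```

```text
[ 0.5424 -0.1347  0.182 ] tool F [ 0.1379 -0.0056  2.5178] M [ 0.0351 -0.0167  0.0379] 0.02499163488994048 [ 0.0004  0.0001 -1.    ]
```

Request:
servo_tool --pt "0 0 0.1 0 0 0 1" --pt "0 0 0.1 0 0 0 1" --pt "0 0 0.1 0 0 0 1" --pt "0 0 0.1 0 0 0 1" --pt "0 0 0 0 0 0 1"

```text
clock: 12.85
position: [0.5424, -0.1347, 0.1781]
ee_rot: [-0.0, 0.14, 0.99, 0.0]
contact_force: [-0.6, -0.4, -1.3]
width: 0.0249
gripper_force: 49.5
```

```bash
python3 f.py
```

```text
[ 0.5424 -0.1347  0.1781] tool F [ 0.4681 -0.5506  1.2798] M [-0.0042 -0.0254 -0.0553] 0.024934085259585816 [ 0.0004  0.0001 -1.    ]
```

Request:
servo_tool --pt "0 0 0.1 0 0 0 1" --pt "0 0 0.1 0 0 0 1" --pt "0 0 0.1 0 0 0 1" --pt "0 0 0.1 0 0 0 1" --pt "0 0 0 0 0 0 1"

```text
clock: 13.35
position: [0.5424, -0.1346, 0.1741]
ee_rot: [-0.0, 0.14, 0.99, 0.0]
contact_force: [-0.2, 0.6, -2.4]
width: 0.0244
gripper_force: 49.5
```

```bash
python3 f.py
```

```text
[ 0.5424 -0.1346  0.1741] tool F [0.3856 0.515  2.3907] M [ 0.0579  0.0619 -0.0055] 0.024432500928032397 [ 0.0003  0.0001 -1.    ]
```

Request:
servo_tool --pt "0 0 0.15 0 0 0 1" --pt "0 0 0.15 0 0 0 1" --pt "0 0 0.15 0 0 0 1" --pt "0 0 0.15 0 0 0 1" --pt "0 0 0 0 0 0 1"

```text
clock: 13.85
position: [0.5428, -0.1351, 0.1686]
ee_rot: [0.0, 0.14, 0.99, -0.0]
contact_force: [-0.3, -1.3, 0.4]
width: 0.0249
gripper_force: 49.7
```

```bash
python3 f.py
```

```text
[ 0.5428 -0.1351  0.1686] tool F [-0.0391 -1.2948 -0.4355] M [ 0.2319  0.009  -0.006 ] 0.024883285597707465 [-0.001  -0.0006 -1.    ]
```

Request:
servo_tool --pt "0 0 0.1 0 0 0 1" --pt "0 0 0.1 0 0 0 1" --pt "0 0 0.1 0 0 0 1" --pt "0 0 0.1 0 0 0 1" --pt "0 0 0.1 0 0 0 1"

```text
clock: 14.35
position: [0.5433, -0.1347, 0.1643]
ee_rot: [0.001, 0.14, 0.99, 0.0]
contact_force: [-0.1, 0.9, 6.9]
width: 0.025
gripper_force: 50.0
```

Request:
servo_tool --pt "0 0 0.1 0 0 0 1" --pt "0 0 0.1 0 0 0 1" --pt "0 0 0.1 0 0 0 1" --pt "0 0 0.1 0 0 0 1" --pt "0 0 0.1 0 0 0 1"

```text
clock: 14.85
position: [0.5429, -0.1348, 0.1585]
ee_rot: [0.0, 0.14, 0.99, -0.0]
contact_force: [-0.4, -0.0, 3.7]
width: 0.025
gripper_force: 50.1
```

```bash
python3 f.py
```

```text
[ 0.5429 -0.1348  0.1585] tool F [ 0.3306 -0.1408 -3.7497] M [ 0.1471 -0.1241  0.0183] 0.025002743409445725 [-0.001   0.0001 -1.    ]
```

Request:
servo_tool --pt "0 0 0.1 0 0 0 1" --pt "0 0 0.1 0 0 0 1" --pt "0 0 0.1 0 0 0 1" --pt "0 0 0.1 0 0 0 1" --pt "0 0 0.1 0 0 0 1"

```text
clock: 15.35
position: [0.5425, -0.1347, 0.1532]
ee_rot: [-0.0, 0.14, 0.99, 0.0]
contact_force: [0.6, -0.0, 5.1]
width: 0.0251
gripper_force: 50.1
```

Request:
servo_tool --pt "0 0 0.05 0 0 0 1" --pt "0 0 0.05 0 0 0 1" --pt "0 0 0.05 0 0 0 1" --pt "0 0 0.05 0 0 0 1" --pt "0 0 0.05 0 0 0 1"

```text
clock: 15.85
position: [0.5426, -0.1347, 0.151]
ee_rot: [0.0, 0.14, 0.99, 0.0]
contact_force: [-0.2, -0.1, 7.6]
width: 0.0248
gripper_force: 50.0
```

Request:
servo_tool --pt "0 0 0.05 0 0 0 1" --pt "0 0 0.05 0 0 0 1" --pt "0 0 0.05 0 0 0 1" --pt "0 0 0 0 0 0 1" --pt "0 0 0 0 0 0 1"

```text
clock: 16.35
position: [0.5427, -0.1347, 0.1499]
ee_rot: [0.0, 0.14, 0.99, -0.0]
contact_force: [-0.4, 0.4, 8.1]
width: 0.0249
gripper_force: 50.1
```

```bash
python3 f.py
```

```text
[ 0.5427 -0.1347  0.1499] tool F [ 0.4692  0.3024 -8.1233] M [ 0.1008  0.0817 -0.0082] 0.024878703094051834 [-0.0006  0.0001 -1.    ]
```

Request:
servo_tool --pt "0 0 0.03 0 0 0 1" --pt "0 0 0.03 0 0 0 1" --pt "0 0 0.03 0 0 0 1" --pt "0 0 0.03 0 0 0 1" --pt "0 0 0.03 0 0 0 1"

```text
clock: 16.85
position: [0.5428, -0.1348, 0.1487]
ee_rot: [0.0, 0.14, 0.99, -0.0]
contact_force: [-0.4, -0.3, 9.5]
width: 0.0244
gripper_force: 50.2
```

```bash
python3 f.py
```

```text
[ 0.5428 -0.1348  0.1487] tool F [ 0.3374 -0.3612 -9.4749] M [0.1272 0.2401 0.0039] 0.0244398615052128 [-0.001 -0.    -1.   ]
```

Request:
servo_tool --pt "0 0 0.03 0 0 0 1" --pt "0 0 0.03 0 0 0 1" --pt "0 0 0.03 0 0 0 1" --pt "0 0 0.03 0 0 0 1" --pt "0 0 0.03 0 0 0 1"

```text
clock: 17.35
position: [0.5428, -0.1348, 0.1474]
ee_rot: [0.001, 0.14, 0.99, -0.0]
contact_force: [-1.1, 0.4, 10.0]
width: 0.0249
gripper_force: 50.3
```

```bash
python3 f.py
```

```text
[ 0.5428 -0.1348  0.1474] tool F [ 1.1849  0.0583 -9.9556] M [ 0.0543  0.2447 -0.0496] 0.024913260464460345 [-0.0011 -0.     -1.    ]
```

Now finer: the stop should be within the next few millimetres.

Request:
servo_tool --pt "0 0 0.02 0 0 0 1" --pt "0 0 0.02 0 0 0 1" --pt "0 0 0.02 0 0 0 1" --pt "0 0 0.02 0 0 0 1" --pt "0 0 0 0 0 0 1"

```text
clock: 17.85
position: [0.5428, -0.1348, 0.1467]
ee_rot: [0.001, 0.14, 0.99, -0.0]
contact_force: [-1.1, -0.0, 9.8]
width: 0.0249
gripper_force: 50.3
```

```bash
python3 f.py
```

```text
[ 0.5428 -0.1348  0.1467] tool F [ 1.03   -0.315  -9.7813] M [ 0.0529  0.2685 -0.0286] 0.024908187084913047 [-0.0012 -0.0001 -1.    ]
```

Request:
servo_tool --pt "0 0 0.02 0 0 0 1" --pt "0 0 0.02 0 0 0 1" --pt "0 0 0.02 0 0 0 1" --pt "0 0 0.02 0 0 0 1" --pt "0 0 0 0 0 0 1"

```text
clock: 18.35
position: [0.5429, -0.1348, 0.146]
ee_rot: [0.001, 0.14, 0.99, -0.0]
contact_force: [-0.7, 0.5, 10.7]
width: 0.0249
gripper_force: 50.3
```

```bash
python3 f.py
```

```text
[ 0.5429 -0.1348  0.146 ] tool F [  0.8169   0.2427 -10.7088] M [0.0793 0.2679 0.0211] 0.024934090568381143 [-0.0014 -0.     -1.    ]
```

Request:
servo_tool --pt "0 0 0.02 0 0 0 1" --pt "0 0 0.02 0 0 0 1" --pt "0 0 0.02 0 0 0 1" --pt "0 0 0.02 0 0 0 1" --pt "0 0 0 0 0 0 1"

```text
clock: 18.85
position: [0.5429, -0.1348, 0.1453]
ee_rot: [0.001, 0.14, 0.99, -0.0]
contact_force: [-1.6, 0.2, 10.2]
width: 0.0249
gripper_force: 50.4
```

```bash
python3 f.py
```

```text
[ 0.5429 -0.1348  0.1453] tool F [  1.6342  -0.2376 -10.2305] M [0.0135 0.3105 0.0059] 0.024918842934990276 [-0.0014 -0.     -1.    ]
```

Request:
servo_tool --pt "0 0 0.02 0 0 0 1" --pt "0 0 0.02 0 0 0 1" --pt "0 0 0.02 0 0 0 1" --pt "0 0 0.02 0 0 0 1" --pt "0 0 0 0 0 0 1"

```text
clock: 19.35
position: [0.543, -0.1348, 0.145]
ee_rot: [0.001, 0.14, 0.99, -0.0]
contact_force: [-1.3, -0.5, 13.6]
width: 0.0249
gripper_force: 50.7
```

```bash
python3 f.py
```

```text
[ 0.543  -0.1348  0.145 ] tool F [  1.0477  -0.8125 -13.5574] M [0.0785 0.435  0.0509] 0.024928970504973638 [-0.0019 -0.     -1.    ]
```

Request:
servo_tool --pt "0 0 0.02 0 0 0 1" --pt "0 0 0.02 0 0 0 1" --pt "0 0 0.01 0 0 0 1" --pt "0 0 0 0 0 0 1" --pt "0 0 0 0 0 0 1"

```text
clock: 19.85
position: [0.5431, -0.1348, 0.145]
ee_rot: [0.001, 0.14, 0.99, -0.0]
contact_force: [-2.1, 0.8, 15.7]
width: 0.0245
gripper_force: 50.9
```

```bash
python3 f.py
```

```text
[ 0.5431 -0.1348  0.145 ] tool F [  2.2341   0.1979 -15.6569] M [ 0.0465  0.5776 -0.0348] 0.02446436862100847 [-0.0024 -0.0001 -1.    ]
```

Position is stuck at 0.1450 while the force climbs, so this is the solid stop. One more gentle push to confirm, then let go.

Request:
servo_tool --pt "0 0 0.02 0 0 0 1" --pt "0 0 0.02 0 0 0 1" --pt "0 0 0 0 0 0 1" --pt "0 0 0 0 0 0 1" --pt "0 0 0 0 0 0 1"

```text
clock: 20.35
position: [0.5432, -0.1349, 0.1449]
ee_rot: [0.001, 0.14, 0.99, -0.0]
contact_force: [-3.3, 0.3, 17.8]
width: 0.0248
gripper_force: 51.1
```

```bash
python3 f.py
```

```text
[ 0.5432 -0.1349  0.1449] tool F [  3.165   -0.655  -17.8122] M [ 0.0379  0.7029 -0.0435] 0.024847474375882694 [-0.0028 -0.0001 -1.    ]
```

Request:
servo_tool --pt "0 0 0 0 0 0 0.3" --pt "0 0 0 0 0 0 -0.2" --pt "0 0 0 0 0 0 -0.6" --pt "0 0 0 0 0 0 -1" --pt "0 0 0 0 0 0 -1"

```text
clock: 20.85
position: [0.5423, -0.1346, 0.1416]
ee_rot: [-0.001, 0.14, 0.99, 0.0]
contact_force: [0.5, 0.7, -0.2]
width: 0.0849
gripper_force: 0.0
```

Request:
servo_tool --pt "0 0 0 0 0 0 -1" --pt "0 0 -0.5 0 0 0 -1" --pt "0 0 -1.5 0 0 0 -1" --pt "0 0 -2 0 0 0 -1" --pt "0 0 -2 0 0 0 -1"

```text
clock: 21.35
position: [0.5425, -0.1347, 0.203]
ee_rot: [-0.0, 0.14, 0.99, 0.0]
contact_force: [1.1, -0.1, 0.7]
width: 0.0853
gripper_force: 0.0
```

Request:
servo_tool --pt "0 0 -2 0 0 0 -1" --pt "0 0 -2 0 0 0 -1" --pt "0 0 -1 0 0 0 -1" --pt "0 0 0 0 0 0 -1" --pt "0 0 0 0 0 0 -1"

```text
clock: 21.85
position: [0.5422, -0.1346, 0.2517]
ee_rot: [-0.0, 0.14, 0.99, 0.0]
contact_force: [-0.1, -0.3, 0.3]
width: 0.0849
gripper_force: 0.0
```

```bash
python3 f.py
python3 - <<'E'
from h import *
w=optics.get_image("wrist");sd=optics.get_image("side")
cv2.imwrite("pics/w7.png",np.hstack([cv2.resize(w,(450,338)),cv2.resize(sd[90:230,260:405],(350,338))])[...,::-1])
E
```

```text
[ 0.5422 -0.1346  0.2517] tool F [-0.0198 -0.3449 -0.3196] M [ 0.0508  0.0347 -0.0121] 0.08487211984532698 [ 0.0008  0.0002 -1.    ]
```

View pics/w7.png

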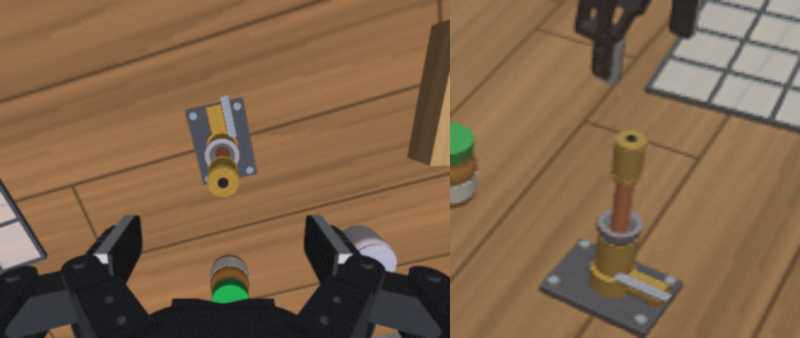

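The nozzle stands upright in the fitting: head at (222,182) in the wrist view and (630,158) in the side crop. The gripper is well clear, and the jar and tin look untouched.

```bash
python3 -c "
from rig import manip
print(manip.sign_off())"
```

```text
the job is handed in; nothing more can be done
None
```

The nozzle's tube is pushed down to the fitting's solid stop (wrist force about 18 N at most) and was standing upright after release; I've handed the job in, and the sign-off gave no verdict.

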